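# Nudge the stone slab home in the corner of the serving board

## Task

Pick up the wooden push block by its upright grip and, touching the loose stone slab on the serving board with nothing but the block's nose bar, nudge the slab squarely against the far rim and then sideways against the right-hand rim, bearing on each rim with a light but definite push of 5 to 10 N before letting off, so that the slab ends tight in the corner on both edges. How far the nose bar stands out differs each time and is not measured, so go by feel: stone chips, so never push it with more than 15 N. Then stand the block upright on the bare worktop clear of the board, let go, and leave the other things where they are.

Things in the scene. Friction and masses are not known exactly. Their poses are not given: they have to be found in the camera images.
- serving_board: Pale wooden board, 210 (x) x 240 (y) x 12 mm, fixed on the worktop, with two raised rims forming a square corner. Origin: centre of its underside. +x points away from the robot to the far rim (turned up to 0.35 rad), +y left. Inner face of the far rim: x = +91 mm; inner face of the right-hand rim: y = -106 mm (its own frame). No rim at the near and left edges (x = -105, y = +120).
- far_rim: The far rim of the board, a fixed wooden strip 14 x 240 mm, 18 mm high above the board's top (top edge 30 mm over the worktop). Origin: centre of its underside, at board x = +98 mm, y = 0; axes as the board's.
- side_rim: The right-hand rim of the board, a fixed wooden strip 196 x 14 mm, 18 mm high above the board's top. Origin: centre of its underside, at board x = -7, y = -113 mm; axes as the board's.
- slab: Loose stone slab, 110 (x) x 150 (y) x 16 mm, about 0.3 kg, lying on the board's top (12 mm over the worktop) a few cm out of the corner and up to 0.15 rad askew; its axes are roughly the board's. Origin: centre of its underside. Home in the corner, its centre is at board x = +36, y = -31 mm. Sliding friction on the board is some 1 to 3 N.
- slab_far_left (a point): The slab's far left corner, half-way up its thickness (slab frame x = +55, y = +75 mm).
- slab_far_right (a point): The slab's far right corner, half-way up (slab frame x = +55, y = -75 mm): the one that goes into the corner of the rims.
- slab_near_right (a point): The slab's near right corner, half-way up (slab frame x = -55, y = -75 mm).
- press: Wooden push block standing loose on the worktop left of the board, 73 mm tall, about 0.2 kg: an upright flat grip 24 (x) x 50 (y) mm, from 20 to 73 mm above the underside, on a foot with a nose bar in front (+x side, starting roughly away from the robot, up to 0.7 rad askew). Origin: centre of the foot's underside; +x points to the nose. Grip it across the 24 mm (along x).
- press_foot: The block's foot, 44 (x) x 70 (y) x 20 mm high, fixed under the grip, same origin and axes as press. Its bare wood must not touch the slab. The nose bar, 62 mm wide (y) and from 3 to 19 mm above the underside, is held before its front on two steel dowels: the nose's pushing face stands 30 to 50 mm in front of the origin, a stiff setting that varies from time to time and that no reading gives.
- press_center (a point): Centre of the block, 36.5 mm above its underside, in the lower half of its upright grip.
- spice: Bystander: spice jar with a green cap, 46 mm wide, 106 mm tall, loose, on the worktop to the left of the block. Origin: centre of its underside.
- mug: Bystander: tea mug with a handle, 83 x 117 x 94 mm, loose, behind the board. Origin: centre of its underside.

How it is judged:
By the outcome, as a careful person would: the job done as asked, in the order asked, and still so for the second after the job is handed in, with the robot touching nothing.
It also fails if it takes over 72 s, if anything falls off the work surface, if the arm or the gripper's body presses on something with over 40 N, if the wrist force passes 120 N, or if a joint passes its speed limit or range.

## Robot

A 6-joint arm with a two-finger parallel gripper is mounted at the origin on a cart in front of the work surface, level with it; the furniture and walls round the work are solid. World frame = base frame: x ahead of the robot, y to its left, z up, the work surface at z = 0. Lengths are in m, angles in rad, forces in N, time in s.
With the tool pointing down it reaches from about 0.425 to 0.95 m from the base axis. Payload 3.5 kg.
Tool frame: the origin (TCP) lies midway between the tips of the shut fingers; the grasp point (between the pads) lies 19 mm behind it; z points along the fingers, y is the direction in which the jaws open and shut (so a half turn about z gives the same grasp; the last joint's range is limited). The gripper opens to 85 mm and grips with 20 to 120 N. Pads are 22 mm wide; open, the fingers measure 114 mm over their backs; the gripper's body (76 mm by 85 mm) begins 54 mm behind the grasp point. The pads swing forward as they close: fully open they stand 13 mm farther back than shut.
Start: joints at [-1.384, 0.286, 1.577, -0, 1.279, -0.15], TCP at [0.223, -0.637, 0.198] pointing down, gripper open.
Joint ranges: [-2.77, 2.77], [-0.9, 2.22], [0.21, 2.48], [-1.53, 4.67], [0.24, 2.81], [-2.84, 2.84]. Speed limits (rad/s): [2.79, 2.79, 3.14, 3.14, 3.14, 3.14].

## Interface

Orientations are given as a unit quaternion [x, y, z, w].
In Python, from plant import * gives the robot as it stands.
- The arm moves only by the shell command python3 -m jog 'ROWS' [FORCE]. ROWS is a JSON object of lists of equal length, an entry for each row: "travel": the shift along the world's x, y, z in mm, a list of three; "dr": the turn, a rotation vector about the world's x, y, z in degrees, a list of three; "jaw": the closure in counts, from 0 (fully open) to 255 (shut). In form: {"travel": [[x, y, z], ...], "dr": [[wx, wy, wz], ...], "jaw": [jaw, ...]}. A call has 1 to 5 rows; each row shifts and turns the commanded pose from where the row before left it; what a row does not reach is not made up. A row lasts 1/12 s, in which the tool goes at most 41.7 mm and 7.16 degrees, less where a joint would pass 70% of its speed; a pose out of reach is approached as far as the arm can. A call is refused whole if a number of a shift passes 41.7 or a number of a turn 7.16, either way. A call with a gripper value outside its range is refused whole. The fingers move at their own pace and stop on an object; FORCE is the grip in N (left out, the last holds). Time passes only in rows, so rows that do not move let the fingers close. It gives the time, the measured TCP pose, the force and the opening at its end, in the units of the state.
- get_state(): the state, without advancing time (a new reading comes with each control period).
- read_camera(name): name is "scene" or "top" or "wrist"; returns the picture (384x512x3 uint8, red, green, blue); there is no depth.
- camera_info(name): a dict with "K" (3x3 intrinsics, pixels), "k1" (the pictures are not rectified: a ray, as slopes to the right and down, at radius r is drawn at 1 + k1 r^2 times it, then the intrinsics apply), "R" (3x3) and "t" (3): a world point X has camera coordinates R X + t; the wrist camera has in their place "mount" (4x4, takes a point from camera to tool coordinates, whose origin is the TCP and whose axes are the flange's). Camera axes: x right, y down, z forward; pixel columns grow to the right and rows downward; lengths in m; the calibration is good to about 2 mm. A picture is of the moment at which its call begins: read the wrist's pose just before it. camera_info takes no time and is no camera call.
- sign_off(): hands the job in, once; it reports no verdict.
The state is a dict: "time": time; "qpos": joint angles; "dq": joint speeds; "joint_efforts": joint torques, N m; "eef_pos": TCP position; "tcp_rot": TCP orientation; "contact_force": force on the tool from outside, world axes, zero at the start; "wrist_torque": the same for the moment, N m; "opening": opening from 0.0 (shut) to 1.0 (fully open).
Only numpy, scipy, OpenCV 4.12 (cv2) and the standard library are available. Lean on these libraries where they do the work, as an engineer would, in place of code of your own. Each camera call takes 0.05 s, during which the arm holds its last target. There are 200 camera calls.

## Working session

There is one attempt and no reset: what is moved stays moved. The work goes in short steps, Python scripts to look and compute and a shell command to move; the robot and the scene stay as the last step left them, time stands still between calls to the robot, and variables do not carry over. Pictures are saved under pics/ and viewed, about 8 in all and at most 12, crops included, and the job is handed in when it is done.

```bash
mkdir -p pics; ls
python3 - <<'E'
from plant import *
import cv2,numpy as np
s=get_state();print(s)
for n in("top","scene"):
    im=read_camera(n);cv2.imwrite(f"pics/{n}0.png",im[:,:,::-1]);c=camera_info(n);print(n,{k:np.round(v,4).tolist() for k,v in c.items()})
print(camera_info("wrist"))
a=cv2.imread("pics/top0.png");cv2.imwrite("pics/top0b.png",cv2.resize(a,(800,600)))
E
```

```text
pics
{'time': 0.0, 'qpos': array([-1.38400317e+00,  2.87190111e-01,  1.57817689e+00,  3.12456161e-05,
        1.27861382e+00, -1.50008729e-01]), 'dq': array([-1.47646659e-03, -7.62200541e-04, -2.46649439e-05, -1.37607737e-03,
       -1.01441997e-03,  2.16043022e-03]), 'joint_efforts': array([ 1.62030715e-04, -4.05983162e+01, -2.92625785e+01, -1.35474706e-04,
        5.71826662e-03,  3.18746714e-06]), 'eef_pos': array([ 0.22295934, -0.6363321 ,  0.19663104]), 'tcp_rot': array([ 9.85854094e-01,  1.67601552e-01, -7.00778778e-06, -1.19415385e-03]), 'contact_force': array([ 0.20470597, -0.65521905, -0.18908085]), 'wrist_torque': array([-0.02022709,  0.00321198,  0.03234759]), 'opening': 0.9965001486764471}
top {'K': [[351.229, 0.0, 257.0057], [0.0, 351.229, 194.5706], [0.0, 0.0, 1.0]], 'k1': 0.0233, 'R': [[-0.0554, -0.9985, -0.0053], [-0.975, 0.0552, -0.215], [0.215, -0.0068, -0.9766]], 't': [-0.0671, 0.6306, 0.8432]}
scene {'K': [[491.9485, 0.0, 253.7909], [0.0, 491.9485, 192.1971], [0.0, 0.0, 1.0]], 'k1': -0.2042, 'R': [[-0.4636, -0.8858, 0.0179], [-0.6259, 0.3132, -0.7142], [0.6271, -0.3423, -0.6997]], 't': [0.1955, 0.4649, 0.9532]}
{'K': array([[278.36356273,   0.        , 254.98868418],
       [  0.        , 278.36356273, 196.07980204],
       [  0.        ,   0.        ,   1.        ]]), 'k1': -0.012372422594554313, 'mount': array([[ 2.72020580e-04, -9.57024589e-01, -2.90006658e-01,
         7.42570977e-02],
       [ 9.99999955e-01,  2.23362803e-04,  2.00881154e-04,
         4.07846687e-04],
       [-1.27471504e-04, -2.90006700e-01,  9.57024607e-01,
        -1.74991734e-01],
       [ 0.00000000e+00,  0.00000000e+00,  0.00000000e+00,
         1.00000000e+00]])}
```

View pics/top0b.png

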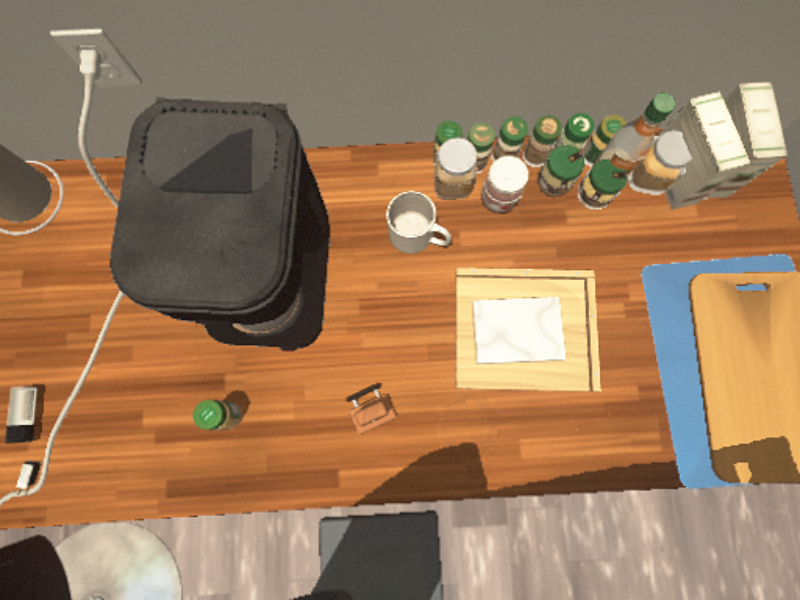

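View pics/scene0.png

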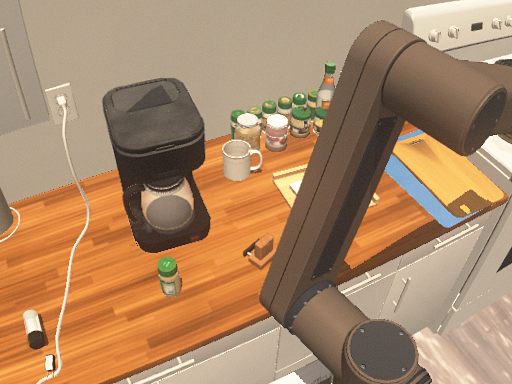

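The top view (800 px scale) shows the board at (457–600, 268–390), with the slab at (473–565, 297–363). The block is at (372, 408) with its dark nose at (364, 393), the jar at (210, 415) and the mug at (412, 222).

```bash
cat > h.py <<'E'
from plant import *
import cv2,numpy as np
from scipy.spatial.transform import Rotation as Rn
np.set_printoptions(precision=4,suppress=True)
def cam(n,s=None):
    c=camera_info(n)
    if "R" in c: R=np.array(c["R"]);t=np.array(c["t"])
    else:
        s=s or get_state();T=np.eye(4);T[:3,:3]=Rn.from_quat(s["tcp_rot"]).as_matrix();T[:3,3]=s["eef_pos"]
        M=np.linalg.inv(T@c["mount"]);R=M[:3,:3];t=M[:3,3]
    return c["K"],c["k1"],R,t
def unproj(C,uv,z):
    K,k,R,t=C;uv=np.atleast_2d(uv).astype(float)
    d=np.c_[(uv[:,0]-K[0][2])/K[0][0],(uv[:,1]-K[1][2])/K[1][1]];p=d.copy()
    for _ in range(20): p=d/(1+k*(p**2).sum(1,keepdims=True))
    D=np.c_[p,np.ones(len(p))]@R;o=-R.T@t
    return o+D*((z-o[2])/D[:,2])[:,None]
def proj(C,X):
    K,k,R,t=C;q=np.atleast_2d(X)@R.T+t;p=q[:,:2]/q[:,2:];p=p*(1+k*(p**2).sum(1,keepdims=True))
    return p*[K[0][0],K[1][1]]+[K[0][2],K[1][2]]
E
python3 - <<'E'
from h import *
a=cv2.imread("pics/top0.png");C=cam("top");h=cv2.cvtColor(a,cv2.COLOR_BGR2HSV)
def box(m,z,nm):
    cs,_=cv2.findContours(m,cv2.RETR_EXTERNAL,cv2.CHAIN_APPROX_NONE);c=max(cs,key=cv2.contourArea)[:,0]
    P=unproj(C,c,z)[:,:2];r=cv2.minAreaRect((P*1000).astype(np.float32));print(nm,r,cv2.contourArea(c));print(cv2.boxPoints(r))
roi=np.zeros(h.shape[:2],np.uint8);roi[165:255,285:390]=1
pale=cv2.inRange(h,(0,0,150),(40,125,255))*roi
white=cv2.inRange(h,(0,0,150),(180,40,255))*roi
box(white,.028,"slab");box(pale,.012,"board")
for p in [(300,195),(300,240),(320,210),(240,262),(232,252),(250,280)]:print(p,h[p[1],p[0]],end=' ')
print(unproj(C,[[134,265]],.1),unproj(C,[[264,142]],.09))
cv2.imwrite("pics/crop.png",np.hstack([cv2.resize(a[235:285,205:265],(480,400),interpolation=cv2.INTER_CUBIC)]))
b=cv2.imread("pics/scene0.png")[225:275,235:285]
cv2.imwrite("pics/crop.png",np.hstack([cv2.imread("pics/crop.png")[:,:400],cv2.resize(b,(400,400),interpolation=cv2.INTER_CUBIC)]))
E
```

```text
slab ((579.5718994140625, -299.62652587890625), (150.2212371826172, 109.16825103759766), 89.4672622680664) 2149.5
[[ 524.2917 -374.2264]
 [ 633.4553 -375.2414]
 [ 634.8521 -225.0267]
 [ 525.6885 -224.0117]]
board ((584.6978759765625, -317.70758056640625), (244.18841552734375, 214.04588317871094), 85.55804443359375) 6731.0
[[ 468.5403 -431.1462]
 [ 681.9432 -447.7239]
 [ 700.8555 -204.2689]
 [ 487.4525 -187.6913]]
(300, 195) [ 22  97 252] (300, 240) [ 22  95 253] (320, 210) [ 26  16 251] (240, 262) [ 13 152 211] (232, 252) [14 76 57] (250, 280) [ 14 171 213] [[0.4633 0.2014 0.1   ]] [[ 0.7608 -0.1282  0.09  ]]
```

View pics/crop.png

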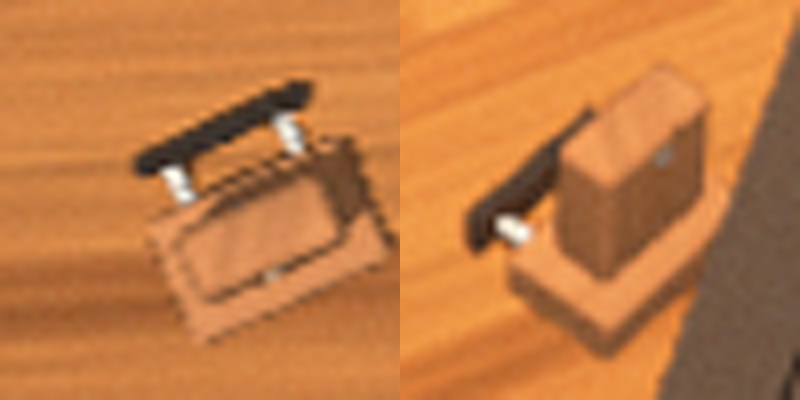

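The left crop (top camera) shows the block turned about +24°. The grip-top corners are near (180,240), (313,178), (345,232) and (210,303), the foot's back corners at (205,340) and (390,262), and the nose ends at (140,165) and (308,90). The right crop is the scene camera's view of the same block, upright with the nose on two dowels.

Run:
```python
from h import *
C=cam("top");f=lambda L:np.array(L)/8+[205-.5+.06,235-.5+.06]
g=unproj(C,f([(180,240),(313,178),(345,232),(210,303)]),.073);print(g,g.mean(0))
for i,j in((0,1),(1,2),(2,3),(3,0)):
    d=g[j]-g[i];print(np.hypot(*d[:2])*1000,np.degrees(np.arctan2(d[1],d[0])))
b=unproj(C,f([(205,340),(390,262),(152,225)]),.02);d=b[1]-b[0];print(b,np.hypot(*d[:2]),np.degrees(np.arctan2(d[1],d[0])))
n=unproj(C,f([(140,160),(308,85)]),.019);d=n[1]-n[0];print(n,np.hypot(*d[:2]),np.degrees(np.arctan2(d[1],d[0])))
# scene cross check grip top
S=cam("scene");q=np.array([(655,65),(710,105),(610,188),(560,150)])-[400,0];q=q/8+[235-.44,225-.44]
print("scene",unproj(S,q,.073),unproj(S,q,.073).mean(0))
s=get_state();print(Rn.from_quat(s["tcp_rot"]).as_matrix())
```

```text
[[ 0.4522 -0.0185  0.073 ]
 [ 0.4687 -0.0605  0.073 ]
 [ 0.4517 -0.0696  0.073 ]
 [ 0.4327 -0.027   0.073 ]] [ 0.4513 -0.0439  0.073 ]
45.065945250603505 -68.48533966506244
19.25517288323553 -151.76605646569053
46.57966794530723 114.12772020161299
21.261109894832867 23.63778719497032
[[ 0.4212 -0.0208  0.02  ]
 [ 0.4426 -0.0822  0.02  ]
 [ 0.4588 -0.0049  0.02  ]] 0.06496093588513875 -70.7863055387926
[[ 0.4801 -0.0016  0.019 ]
 [ 0.5015 -0.058   0.019 ]] 0.06040416702470611 -69.26052295640326
scene [[ 0.4697 -0.0591  0.073 ]
 [ 0.4478 -0.0664  0.073 ]
 [ 0.4328 -0.0235  0.073 ]
 [ 0.4528 -0.0169  0.073 ]] [ 0.4508 -0.0415  0.073 ]
[[ 0.9438  0.3304 -0.0004]
 [ 0.3304 -0.9438  0.0021]
 [ 0.0004 -0.0021 -1.    ]]
```

```bash
for i in 1 2; do :; done
python3 -m jog '{"travel":[[24,28,5],[24,28,5],[24,28,5],[24,28,5],[24,28,5]],"dr":[[0,0,5],[0,0,5],[0,0,5],[0,0,5],[0,0,5]],"jaw":[0,0,0,0,0]}'
python3 -m jog '{"travel":[[24,28,5],[24,28,5],[24,28,5],[24,28,5],[24,28,5]],"dr":[[0,0,5],[0,0,5],[0,0,5],[0,0,5],[0,0,5]],"jaw":[0,0,0,0,0]}'
python3 -m jog '{"travel":[[0,0,0],[0,0,0]],"dr":[[0,0,0],[0,0,0]],"jaw":[0,0]}'
python3 - <<'E'
from h import *
s=get_state();im=read_camera("wrist");cv2.imwrite("pics/w1.png",im[:,:,::-1]);import pickle;pickle.dump(s,open("w1.pkl","wb"))
a=cv2.cvtColor(im,cv2.COLOR_RGB2HSV);print(s["eef_pos"],s["qpos"],Rn.from_quat(s["tcp_rot"]).as_matrix())
E
```

```text
time: 0.52
eef_pos: [0.3437, -0.4953, 0.2225]
tcp_rot: [0.926, 0.379, 0.0, -0.001]
contact_force: [0.5, 0.3, 0.1]
opening: 1.0
time: 0.93
eef_pos: [0.4638, -0.3552, 0.2477]
tcp_rot: [0.821, 0.57, -0.0, -0.0]
contact_force: [0.6, -0.7, -0.1]
opening: 1.001
time: 1.1
eef_pos: [0.464, -0.3556, 0.248]
tcp_rot: [0.822, 0.57, -0.0, 0.0]
contact_force: [-0.1, 0.1, -1.5]
opening: 1.001
[ 0.464  -0.3556  0.248 ] [-0.8271  0.0531  1.7504 -0.0004  1.338  -0.4687] [[ 0.3507  0.9365 -0.0003]
 [ 0.9365 -0.3507 -0.0003]
 [-0.0003 -0.0002 -1.    ]]
```

View pics/w1.png

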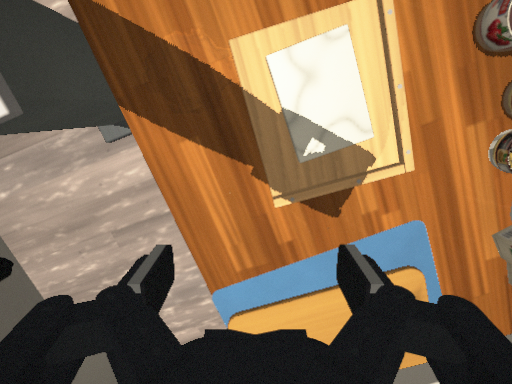

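Wrist view: the board's near edge runs (230,40)–(275,206) and its right edge (275,206)–(413,170). The slab corners are (266,55), (348,25), (373,133) and (302,162), and the far rim is at right, around (395,90).

```bash
cat >> h.py <<'E'
def edge(gray,p,q,w=5):
    p=np.array(p,float);q=np.array(q,float);d=(q-p)/np.hypot(*(q-p));n=np.array([-d[1],d[0]]);o=np.arange(-w,w+.1,.25);pts=[]
    for a in np.linspace(.08,.92,40):
        L=p+a*(q-p)+o[:,None]*n
        v=cv2.remap(gray,L[:,0].astype(np.float32)[None],L[:,1].astype(np.float32)[None],cv2.INTER_LINEAR)[0]
        g=np.abs(np.gradient(cv2.GaussianBlur(v[None].astype(np.float32),(9,1),1.5)[0]));pts.append(L[g.argmax()])
    pts=np.array(pts,np.float32);l=cv2.fitLine(pts,cv2.DIST_HUBER,0,.01,.01).ravel()
    r=np.abs((pts-l[2:])@[-l[1],l[0]]);s=(pts-l[2:])@l[:2]
    return np.array([l[2:]+s.min()*l[:2],l[2:]+s.max()*l[:2]]),np.median(r)
E
python3 - <<'E'
from h import *
import pickle
s=pickle.load(open("w1.pkl","rb"));C=cam("wrist",s);a=cv2.imread("pics/w1.png")[:,:,2]
T=cam("top");t=cv2.imread("pics/top0.png")[:,:,2];k=.64
def rep(nm,C,g,p,q,z):
    e,r=edge(g,p,q,4);X=unproj(C,e,z);d=X[1]-X[0];print(nm,X[:,:2].ravel(),"ang",np.degrees(np.arctan2(d[1],d[0]))%90,"res",r)
rep("w near",C,a,(230,40),(275,206),.012)
rep("w right outer",C,a,(413,170),(275,206),.03)
rep("w slab near",C,a,(266,55),(302,162),.028)
rep("w slab right",C,a,(302,162),(373,133),.028)
rep("w slab far",C,a,(348,25),(373,133),.028)
rep("w slab left",C,a,(266,55),(348,25),.028)
f=lambda x,y:(x*k,y*k)
rep("t near",T,t,f(457,388),f(590,390),.012)
rep("t left",T,t,f(457,278),f(457,388),.012)
rep("t right outer",T,t,f(595,271),f(600,390),.03)
rep("t far outer",T,t,f(457,269),f(594,270),.03)
E
python3 - <<'E'
import cv2,numpy as np
a=cv2.imread("pics/w1.png")[0:215,220:425]
b=cv2.imread("pics/top0.png")[165:255,285:390]
cv2.imwrite("pics/cr2.png",np.hstack([cv2.resize(a,None,fx=2,fy=2)[:360],cv2.resize(b,(390,360))[:, :390]]))
E
```

```text
w near [ 0.4883 -0.206   0.4719 -0.4071] ang 85.35964302542443 res 0.14921808
w right outer [ 0.4879 -0.4268  0.6597 -0.4403] ang 85.50993639097108 res 0.1260716
w slab near [ 0.5254 -0.2365  0.5266 -0.3615] ang 0.5635686567340343 res 0.7758331
w slab right [ 0.5379 -0.3742  0.6266 -0.3749] ang 89.57486720266226 res 0.3561344
w slab far [ 0.6347 -0.2395  0.6348 -0.3581] ang 0.07566391625468327 res 0.49759462
w slab left [ 0.5371 -0.2257  0.6279 -0.2279] ang 88.58162650875545 res 0.52138984
t near [ 0.4861 -0.2072  0.4718 -0.3961] ang 85.66946011029698 res 0.12754852
t left [ 0.6642 -0.2004  0.5014 -0.1881] ang 85.68121846876855 res 0.07604172
t right outer [ 0.6571 -0.4396  0.4849 -0.4262] ang 85.52021645920144 res 0.29377595
t far outer [ 0.6812 -0.2216  0.6787 -0.423 ] ang 89.27590223174819 res 1.531751
```

View pics/cr2.png

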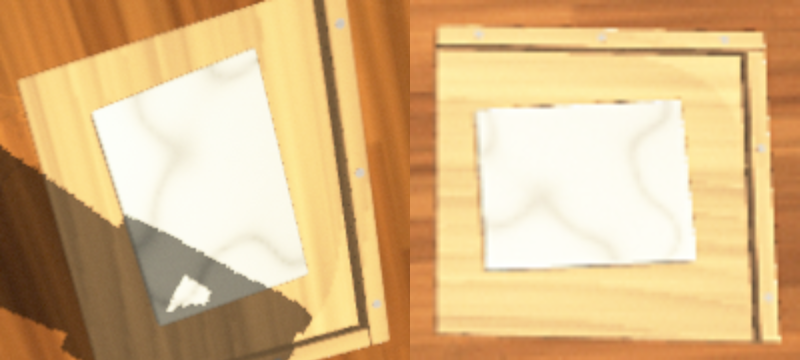

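Board yaw is −4.45°, and the near, left and right edges agree between the two views. The slab is about +4° relative to the board. Next is the block.

```bash
python3 -m jog '{"travel":[[-1.3,31.2,-10],[-1.3,31.2,-10],[-1.3,31.2,-10],[-1.3,31.2,-10],[-1.3,31.2,-10]],"dr":[[0,0,4.1],[0,0,4.1],[0,0,4.1],[0,0,4.1],[0,0,4.1]],"jaw":[0,0,0,0,0]}'
python3 -m jog '{"travel":[[-1.3,31.2,-10],[-1.3,31.2,-10],[-1.3,31.2,-10],[-1.3,31.2,-10],[-1.3,31.2,-10]],"dr":[[0,0,4.1],[0,0,4.1],[0,0,4.1],[0,0,4.1],[0,0,4.1]],"jaw":[0,0,0,0,0]}'
python3 -m jog '{"travel":[[0,0,-15],[0,0,0],[0,0,0]],"dr":[[0,0,0],[0,0,0],[0,0,0]],"jaw":[0,0,0]}'
python3 - <<'E'
from h import *
import pickle
s=get_state();im=read_camera("wrist");pickle.dump(s,open("w2.pkl","wb"));C=cam("wrist",s)
b=im[:,:,::-1].copy()
P=np.array([.451,-.043]);
for yaw,col in((20.5,(255,0,0)),):
    c,q=np.cos(np.radians(yaw)),np.sin(np.radians(yaw));
    for hx,hy,z in((.012,.025,.073),(.022,.035,.02)):
        X=[[P[0]+c*x-q*y,P[1]+q*x+c*y,z] for x,y in((hx,hy),(hx,-hy),(-hx,-hy),(-hx,hy))]
        cv2.polylines(b,[proj(C,X).round().astype(int)],True,col,1)
cv2.imwrite("pics/w2.png",b);print(s["eef_pos"],s["qpos"][5],Rn.from_quat(s["tcp_rot"]).as_matrix()[:,1])
E
```

```text
time: 1.57
eef_pos: [0.4553, -0.2012, 0.1968]
tcp_rot: [0.709, 0.706, -0.0, -0.001]
contact_force: [0.4, 0.4, -0.5]
opening: 0.995
time: 1.98
eef_pos: [0.4492, -0.0452, 0.1471]
tcp_rot: [0.572, 0.821, -0.0, -0.0]
contact_force: [0.8, 0.3, -0.3]
opening: 1.001
time: 2.23
eef_pos: [0.4492, -0.0458, 0.1321]
tcp_rot: [0.572, 0.82, -0.001, -0.001]
contact_force: [-0.2, -0.5, -0.2]
opening: 0.997
[ 0.4492 -0.0458  0.1321] -0.6788151790479406 [ 0.9386  0.3451 -0.0023]
```

View pics/w2.png

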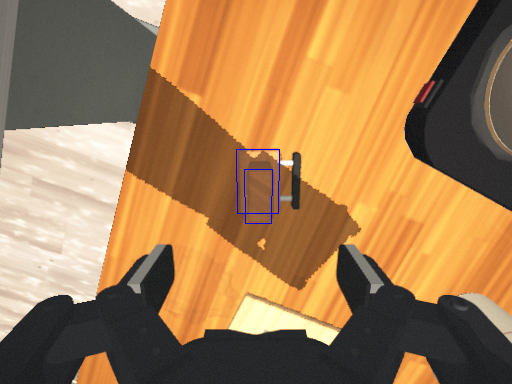

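The predicted outlines fall on the block: the nose bar at column 297, rows 152–208, is centred on the outline and parallel to the jaws. Descending to grip.

```bash
python3 -m jog '{"travel":[[2,2.5,-25],[0,0,-25],[0,0,-25],[0,0,-25],[0,0,0]],"dr":[[0,0,0],[0,0,0],[0,0,0],[0,0,0],[0,0,0]],"jaw":[60,90,90,90,90]}' 60
python3 -m jog '{"travel":[[0,0,0],[0,0,0],[0,0,0],[0,0,0],[0,0,0]],"dr":[[0,0,0],[0,0,0],[0,0,0],[0,0,0],[0,0,0]],"jaw":[140,180,255,255,255]}' 60
python3 -m jog '{"travel":[[0,0,0],[0,0,0],[0,0,0],[0,0,0],[0,0,0]],"dr":[[0,0,0],[0,0,0],[0,0,0],[0,0,0],[0,0,0]],"jaw":[255,255,255,255,255]}' 60
```

```text
time: 2.7
eef_pos: [0.4489, -0.043, 0.0293]
tcp_rot: [0.573, 0.82, -0.001, -0.004]
contact_force: [-1.0, 0.0, -0.2]
opening: 0.649
time: 3.12
eef_pos: [0.4541, -0.0437, 0.0356]
tcp_rot: [0.571, 0.821, 0.0, 0.002]
contact_force: [-2.3, -1.5, 5.7]
opening: 0.25
time: 3.53
eef_pos: [0.4541, -0.0437, 0.0356]
tcp_rot: [0.571, 0.821, 0.0, 0.002]
contact_force: [-1.6, -1.5, 7.1]
opening: 0.25
```

```bash
python3 -m jog '{"travel":[[0,0,12],[0,0,25],[0,0,25],[0,0,0],[0,0,0]],"dr":[[0,0,0],[0,0,0],[0,0,0],[0,0,0],[0,0,0]],"jaw":[255,255,255,255,255]}' 60
python3 -m jog '{"travel":[[0,0,0],[0,0,0],[0,0,0],[0,0,0],[0,0,0]],"dr":[[0,0,0],[0,0,0],[0,0,0],[0,0,0],[0,0,0]],"jaw":[255,255,255,255,255]}' 60
python3 - <<'E'
from h import *
s=get_state();print(s)
im=read_camera("wrist");cv2.imwrite("pics/w3.png",im[:,:,::-1])
E
```

```text
time: 3.95
eef_pos: [0.4534, -0.0429, 0.0966]
tcp_rot: [0.571, 0.821, 0.001, 0.002]
contact_force: [0.1, 0.5, -1.8]
opening: 0.251
time: 4.37
eef_pos: [0.4515, -0.0424, 0.0941]
tcp_rot: [0.571, 0.821, -0.0, -0.001]
contact_force: [-0.3, 0.1, -1.6]
opening: 0.25
{'time': 4.3667, 'qpos': array([-0.3179, -0.0963,  2.1916,  0.    ,  1.0481, -0.6721]), 'dq': array([ 0.0002, -0.0046, -0.0066,  0.0022,  0.0014,  0.0004]), 'joint_efforts': array([  0.011 , -23.2108, -27.0855,   0.0049,   0.0042,  -0.    ]), 'eef_pos': array([ 0.4515, -0.0424,  0.0941]), 'tcp_rot': array([ 0.5715,  0.8206, -0.0003, -0.0009]), 'contact_force': array([-0.2827,  0.1301, -1.6033]), 'wrist_torque': array([-0.0278, -0.0271, -0.0255]), 'opening': 0.25043538053663816}
```

View pics/w3.png

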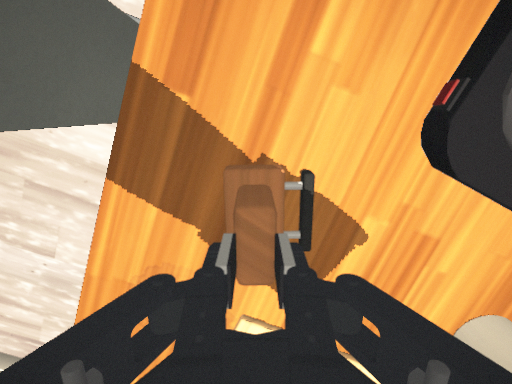

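The block is held square in the jaws, nose clear at (307, 210). Moving it behind the slab, turned to the board's yaw.

```bash
python3 -m jog '{"travel":[[0,-31,0],[0,-31,0],[0,-31,0],[0,-31,0],[0,-31,0]],"dr":[[0,0,-3.1],[0,0,-3.1],[0,0,-3.1],[0,0,-3.1],[0,0,-3.1]],"jaw":[255,255,255,255,255]}' 60
python3 -m jog '{"travel":[[0,-31,0],[0,-31,0],[0,-31,0],[0,0,0],[0,0,0]],"dr":[[0,0,-3.1],[0,0,-3.1],[0,0,-3.1],[0,0,0],[0,0,0]],"jaw":[255,255,255,255,255]}' 60
python3 -m jog '{"travel":[[0,0,-15],[0,0,-15],[0,0,-14],[0,0,0],[0,0,0]],"dr":[[0,0,0],[0,0,0],[0,0,0],[0,0,0],[0,0,0]],"jaw":[255,255,255,255,255]}' 60
python3 -m jog '{"travel":[[0,0,0],[0,0,0],[0,0,0]],"dr":[[0,0,0],[0,0,0],[0,0,0]],"jaw":[255,255,255]}' 60
cat > st.py <<'E'
from h import *
s=get_state();p=s["eef_pos"];a=np.radians(-4.45);e=np.array([[np.cos(a),np.sin(a)],[-np.sin(a),np.cos(a)]])
y=Rn.from_quat(s["tcp_rot"]).as_matrix();print("t",round(s["time"],2),"uv mm",1000*e@p[:2],"z",p[2]*1000,"yaw",np.degrees(np.arctan2(y[1,1],y[0,1])),"tilt",y[2,:2],"Fuv",e@s["contact_force"][:2],"Fz",s["contact_force"][2])
E
python3 st.py
python3 - <<'E'
from h import *
im=read_camera("wrist");t=read_camera("top")
cv2.imwrite("pics/m4.png",np.hstack([im[:,:,::-1][:384,:],cv2.resize(t[165:275,265:370],(288,302))[:,:,::-1].repeat(1,0) if 0 else cv2.copyMakeBorder(cv2.resize(t[165:275,265:370],(288,302)),0,82,0,0,0)[:,:,::-1]]))
E
```

```text
time: 4.83
eef_pos: [0.4519, -0.1989, 0.0949]
tcp_rot: [0.678, 0.735, 0.0, -0.0]
contact_force: [0.4, 1.2, -1.6]
opening: 0.25
time: 5.25
eef_pos: [0.4519, -0.292, 0.0948]
tcp_rot: [0.735, 0.678, 0.0, -0.0]
contact_force: [0.0, 0.3, -2.4]
opening: 0.251
time: 5.67
eef_pos: [0.4514, -0.2888, 0.05]
tcp_rot: [0.734, 0.679, -0.0, -0.002]
contact_force: [1.1, 0.7, -0.5]
opening: 0.25
time: 5.92
eef_pos: [0.4528, -0.2909, 0.0523]
tcp_rot: [0.734, 0.679, 0.0, 0.001]
contact_force: [0.1, 0.1, -1.8]
opening: 0.251
t 5.92 uv mm [ 474.0387 -254.9277] z 52.26780835046398 yaw -4.478471838292436 tilt [-0.0014  0.0017] Fuv [0.0715 0.1208] Fz -1.7921001816144022
```

View pics/m4.png

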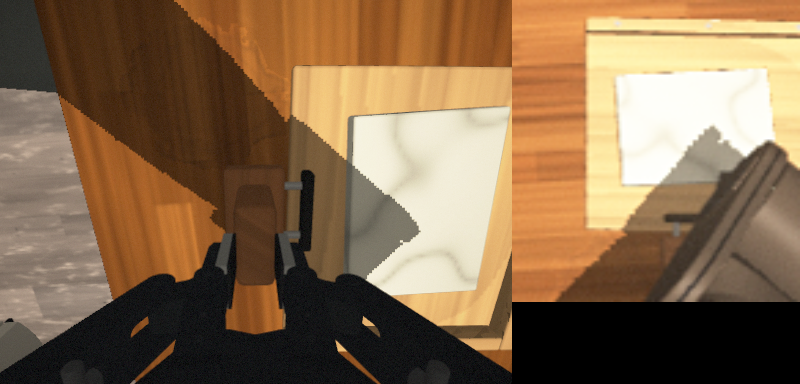

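Wrist view: nose bar (307, 170–250) faces the slab's near edge (350, 117–295) about mid-width. Lowering slightly, then approaching.

```bash
python3 -m jog '{"travel":[[2,-0.16,-1],[3,-0.23,-0.5],[3,-0.23,0],[3,-0.23,0],[3,-0.23,0]],"dr":[[0,0,0],[0,0,0],[0,0,0],[0,0,0],[0,0,0]],"jaw":[255,255,255,255,255]}' 60;python3 st.py
python3 -m jog '{"travel":[[1.5,-0.12,0],[1.5,-0.12,0],[1,-0.08,0],[1,-0.08,0],[1,-0.08,0]],"dr":[[0,0,0],[0,0,0],[0,0,0],[0,0,0],[0,0,0]],"jaw":[255,255,255,255,255]}' >/dev/null;python3 st.py
python3 -m jog '{"travel":[[1,-0.08,0],[1,-0.08,0],[1,-0.08,0],[1,-0.08,0],[1,-0.08,0]],"dr":[[0,0,0],[0,0,0],[0,0,0],[0,0,0],[0,0,0]],"jaw":[255,255,255,255,255]}' >/dev/null;python3 st.py
python3 -m jog '{"travel":[[1,-0.08,0],[1,-0.08,0],[1,-0.08,0],[1,-0.08,0],[1,-0.08,0]],"dr":[[0,0,0],[0,0,0],[0,0,0],[0,0,0],[0,0,0]],"jaw":[255,255,255,255,255]}' >/dev/null;python3 st.py
```

```text
time: 6.43
eef_pos: [0.4665, -0.2917, 0.0495]
tcp_rot: [0.734, 0.679, 0.0, 0.0]
contact_force: [0.6, -0.2, -1.4]
opening: 0.25
t 6.43 uv mm [ 487.7146 -254.6303] z 49.504557051627685 yaw -4.501475806079806 tilt [0. 0.] Fuv [ 0.5704 -0.1366] Fz -1.4356608726680085
t 6.85 uv mm [ 493.3427 -254.5875] z 49.47263650428204 yaw -4.50567948435966 tilt [ 0.0001 -0.0002] Fuv [-1.2041 -0.2851] Fz -1.4928325386478014
t 7.27 uv mm [ 498.4225 -254.6179] z 49.52179357034813 yaw -4.5074093421395585 tilt [0. 0.] Fuv [ 0.1248 -0.2428] Fz -1.6166122072263474
t 7.68 uv mm [ 503.127  -254.6324] z 49.489633788623955 yaw -4.478312750055741 tilt [ 0.    -0.001] Fuv [-1.9644  0.0696] Fz -1.1925197585542204
```

```bash
J='' ; for k in 1; do :; done
python3 -m jog '{"travel":[[1,-0.08,0],[1,-0.08,0],[1,-0.08,0],[1,-0.08,0],[1,-0.08,0]],"dr":[[0,0,0],[0,0,0],[0,0,0],[0,0,0],[0,0,0]],"jaw":[255,255,255,255,255]}' >/dev/null;python3 st.py
python3 -m jog '{"travel":[[1,-0.08,0],[1,-0.08,0],[1,-0.08,0],[1,-0.08,0],[1,-0.08,0]],"dr":[[0,0,0],[0,0,0],[0,0,0],[0,0,0],[0,0,0]],"jaw":[255,255,255,255,255]}' >/dev/null;python3 st.py
python3 -m jog '{"travel":[[1,-0.08,0],[1,-0.08,0],[1,-0.08,0],[1,-0.08,0],[1,-0.08,0]],"dr":[[0,0,0],[0,0,0],[0,0,0],[0,0,0],[0,0,0]],"jaw":[255,255,255,255,255]}' >/dev/null;python3 st.py
python3 -m jog '{"travel":[[1,-0.08,0],[1,-0.08,0],[1,-0.08,0],[1,-0.08,0],[1,-0.08,0]],"dr":[[0,0,0],[0,0,0],[0,0,0],[0,0,0],[0,0,0]],"jaw":[255,255,255,255,255]}' >/dev/null;python3 st.py
python3 -m jog '{"travel":[[1,-0.08,0],[1,-0.08,0],[1,-0.08,0],[1,-0.08,0],[1,-0.08,0]],"dr":[[0,0,0],[0,0,0],[0,0,0],[0,0,0],[0,0,0]],"jaw":[255,255,255,255,255]}' >/dev/null;python3 st.py
```

```text
t 8.1 uv mm [ 508.2726 -254.4324] z 49.356387711537295 yaw -4.498647399297801 tilt [ 0.0005 -0.0005] Fuv [-2.0461  0.8528] Fz -2.7528246142281994
t 8.52 uv mm [ 513.4969 -254.6348] z 49.473475246360636 yaw -4.502190476404214 tilt [-0. -0.] Fuv [-0.2514  0.4792] Fz -2.0131060203826983
t 8.93 uv mm [ 518.5262 -254.741 ] z 49.544702926565925 yaw -4.511957549910534 tilt [-0.0002  0.0001] Fuv [-0.7807  0.4176] Fz -1.9563966267068478
t 9.35 uv mm [ 523.5175 -254.6874] z 49.519093168101605 yaw -4.503774555269486 tilt [-0. -0.] Fuv [-1.7832  0.3221] Fz -2.2399008633485167
t 9.77 uv mm [ 528.564  -254.6686] z 49.54168326610103 yaw -4.501538119312513 tilt [0. 0.] Fuv [-1.5245  0.3387] Fz -2.131241360995479
```

```bash
python3 -m jog '{"travel":[[1,-0.08,0],[1,-0.08,0],[1,-0.08,0],[1,-0.08,0],[0,0,0]],"dr":[[0,0,0],[0,0,0],[0,0,0],[0,0,0],[0,0,0]],"jaw":[255,255,255,255,255]}' >/dev/null;python3 st.py
python3 -m jog '{"travel":[[0.6,-0.05,0],[0.6,-0.05,0],[0.6,-0.05,0],[0,0,0]],"dr":[[0,0,0],[0,0,0],[0,0,0],[0,0,0]],"jaw":[255,255,255,255]}' >/dev/null;python3 st.py
python3 - <<'E'
from h import *
im=read_camera("wrist");cv2.imwrite("pics/w5.png",im[:,:,::-1])
E
```

```text
t 10.18 uv mm [ 532.7593 -254.6875] z 49.5489668483966 yaw -4.500633322051828 tilt [-0.0001  0.0005] Fuv [-0.4519 -0.2294] Fz -2.468699167907764
t 10.52 uv mm [ 534.4005 -254.7   ] z 49.53617818853552 yaw -4.503860521713811 tilt [-0.      0.0002] Fuv [-0.8478 -0.9839] Fz -2.234105252796653
```

View pics/w5.png

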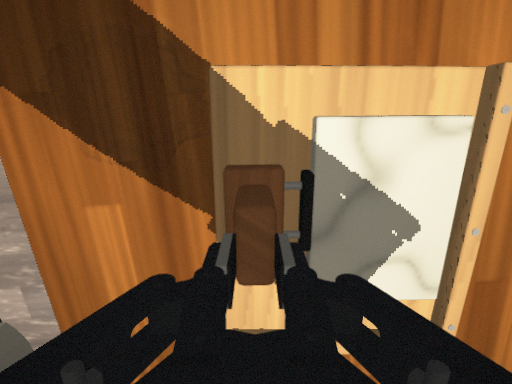

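Wrist view: the slab is now square to the bar, and its far edge (472,117)–(435,298) is within a few pixels of the far rim. Creeping on with force checks.

```bash
for n in 1; do
python3 -m jog '{"travel":[[0.5,-0.04,0],[0.5,-0.04,0],[0.5,-0.04,0],[0.5,-0.04,0]],"dr":[[0,0,0],[0,0,0],[0,0,0],[0,0,0]],"jaw":[255,255,255,255]}' >/dev/null;python3 st.py
python3 -m jog '{"travel":[[0.5,-0.04,0],[0.5,-0.04,0],[0.5,-0.04,0]],"dr":[[0,0,0],[0,0,0],[0,0,0]],"jaw":[255,255,255]}' >/dev/null;python3 st.py
python3 -m jog '{"travel":[[0.5,-0.04,0],[0.5,-0.04,0],[0.5,-0.04,0]],"dr":[[0,0,0],[0,0,0],[0,0,0]],"jaw":[255,255,255]}' >/dev/null;python3 st.py
done
```

```text
t 10.9 uv mm [ 536.3059 -254.7224] z 49.553817268668844 yaw -4.506086134966573 tilt [-0. -0.] Fuv [-1.5122  0.758 ] Fz -1.1111678589881917
t 11.15 uv mm [ 537.7925 -254.7165] z 49.510510149073795 yaw -4.503884202548237 tilt [ 0.     -0.0001] Fuv [-2.1063  0.5718] Fz -1.0403822655516308
t 11.4 uv mm [ 539.3368 -254.7226] z 49.56136958610291 yaw -4.50314120870914 tilt [-0.  0.] Fuv [-0.6571 -0.062 ] Fz -1.5880687112574785
```

```bash
python3 -m jog '{"travel":[[0.5,-0.04,0],[0.5,-0.04,0],[0,0,0]],"dr":[[0,0,0],[0,0,0],[0,0,0]],"jaw":[255,255,255]}' >/dev/null;python3 st.py
python3 -m jog '{"travel":[[0.5,-0.04,0],[0.5,-0.04,0],[0,0,0]],"dr":[[0,0,0],[0,0,0],[0,0,0]],"jaw":[255,255,255]}' >/dev/null;python3 st.py
python3 -m jog '{"travel":[[0.5,-0.04,0],[0.5,-0.04,0],[0,0,0]],"dr":[[0,0,0],[0,0,0],[0,0,0]],"jaw":[255,255,255]}' >/dev/null;python3 st.py
```

```text
t 11.65 uv mm [ 540.4355 -254.7072] z 49.52997340949844 yaw -4.504808385378147 tilt [-0.      0.0003] Fuv [-1.874   0.7935] Fz -1.3182596254717769
t 11.9 uv mm [ 541.4396 -254.7231] z 49.53338597455776 yaw -4.50474969820213 tilt [-0.      0.0003] Fuv [-0.994  -0.3688] Fz -2.359691341174123
t 12.15 uv mm [ 542.4219 -254.7189] z 49.53307031298677 yaw -4.502831261129349 tilt [-0.      0.0002] Fuv [-1.5505 -0.286 ] Fz -1.5058694058913364
```

```bash
cat > g.py <<'E'
import runpy,sys;m=runpy.run_path("st.py");f=m["e"]@m["s"]["contact_force"][:2];sys.exit(int(abs(f).max()>3.2))
E
python3 -m jog '{"travel":[[0.5,-0.04,0],[0.5,-0.04,0],[0,0,0]],"dr":[[0,0,0],[0,0,0],[0,0,0]],"jaw":[255,255,255]}' >/dev/null;python3 g.py &&
python3 -m jog '{"travel":[[0.5,-0.04,0],[0.5,-0.04,0],[0,0,0]],"dr":[[0,0,0],[0,0,0],[0,0,0]],"jaw":[255,255,255]}' >/dev/null;python3 g.py &&
python3 -m jog '{"travel":[[0.5,-0.04,0],[0.5,-0.04,0],[0,0,0]],"dr":[[0,0,0],[0,0,0],[0,0,0]],"jaw":[255,255,255]}' >/dev/null && python3 g.py &&
python3 -m jog '{"travel":[[0.5,-0.04,0],[0.5,-0.04,0],[0,0,0]],"dr":[[0,0,0],[0,0,0],[0,0,0]],"jaw":[255,255,255]}' >/dev/null && python3 g.py
```

```text
t 12.4 uv mm [ 543.4205 -254.7308] z 49.524773379785564 yaw -4.504362109450069 tilt [-0.      0.0002] Fuv [-1.2388  0.1254] Fz -1.739004069376043
t 12.65 uv mm [ 543.7639 -254.6685] z 49.547126318644736 yaw -4.489513017087946 tilt [ 0.0003 -0.0016] Fuv [-3.9613 -0.4694] Fz -0.038800381502354764
```

```bash
python3 -m jog '{"travel":[[0,0,0],[0,0,0]],"dr":[[0,0,0],[0,0,0]],"jaw":[255,255]}' >/dev/null;python3 st.py
python3 -m jog '{"travel":[[0.3,-0.02,0],[0.3,-0.02,0],[0,0,0]],"dr":[[0,0,0],[0,0,0],[0,0,0]],"jaw":[255,255,255]}' >/dev/null;python3 st.py
```

```text
t 12.82 uv mm [ 543.8106 -254.6517] z 49.52928400559405 yaw -4.492750203812902 tilt [ 0.0003 -0.0013] Fuv [-4.4853 -0.1445] Fz 0.9135871262275548
t 13.07 uv mm [ 544.1076 -254.4959] z 49.31789183772936 yaw -4.494825170248239 tilt [ 0.0007 -0.0021] Fuv [-5.6309  0.5676] Fz -0.3838484909741773
```

```bash
python3 -m jog '{"travel":[[0.3,-0.02,0],[0.3,-0.02,0],[0,0,0],[0,0,0]],"dr":[[0,0,0],[0,0,0],[0,0,0],[0,0,0]],"jaw":[255,255,255,255]}' >/dev/null;python3 st.py
python3 -m jog '{"travel":[[0.3,-0.02,0],[0.2,-0.02,0],[0,0,0],[0,0,0]],"dr":[[0,0,0],[0,0,0],[0,0,0],[0,0,0]],"jaw":[255,255,255,255]}' >/dev/null;python3 st.py
python3 -m jog '{"travel":[[0,0,0],[0,0,0]],"dr":[[0,0,0],[0,0,0]],"jaw":[255,255]}' >/dev/null;python3 st.py
```

```text
t 13.4 uv mm [ 544.3828 -254.3233] z 49.18107270212158 yaw -4.496238506351411 tilt [ 0.0012 -0.003 ] Fuv [-5.04   -0.2883] Fz 1.54909973889529
t 13.73 uv mm [ 544.618  -254.1221] z 48.842851515124856 yaw -4.5034715380260115 tilt [ 0.0016 -0.0036] Fuv [-5.0969  0.1148] Fz -0.2955951569546705
t 13.9 uv mm [ 544.5842 -254.1375] z 48.78454075304908 yaw -4.50790710992004 tilt [ 0.0016 -0.0036] Fuv [-4.7939  1.0116] Fz -0.244700370762653
```

```bash
python3 -m jog '{"travel":[[0.3,-0.02,0],[0.3,-0.02,0],[0.3,-0.02,0],[0,0,0]],"dr":[[0,0,0],[0,0,0],[0,0,0],[0,0,0]],"jaw":[255,255,255,255]}' >/dev/null;python3 st.py
python3 -m jog '{"travel":[[0,0,0]],"dr":[[0,0,0]],"jaw":[255]}' >/dev/null;python3 st.py
python3 -m jog '{"travel":[[0.3,-0.02,0],[0.3,-0.02,0],[0.3,-0.02,0],[0,0,0]],"dr":[[0,0,0],[0,0,0],[0,0,0],[0,0,0]],"jaw":[255,255,255,255]}' >/dev/null;python3 st.py
python3 -m jog '{"travel":[[0,0,0]],"dr":[[0,0,0]],"jaw":[255]}' >/dev/null;python3 st.py
```

```text
t 14.23 uv mm [ 544.9605 -253.8939] z 48.58462758460786 yaw -4.506555273536212 tilt [ 0.0023 -0.005 ] Fuv [-6.9816  1.0196] Fz -0.12628469772765727
t 14.32 uv mm [ 544.9455 -253.8943] z 48.528552051535044 yaw -4.508908144503164 tilt [ 0.0023 -0.005 ] Fuv [-5.9975  0.7996] Fz 0.2784911356394938
t 14.65 uv mm [ 545.2475 -253.7384] z 48.43128959436673 yaw -4.496220683160341 tilt [ 0.0028 -0.0067] Fuv [-8.3376  0.5154] Fz 0.6019542534506094
t 14.73 uv mm [ 545.2344 -253.7548] z 48.415193581000175 yaw -4.500203973471608 tilt [ 0.0028 -0.0066] Fuv [-8.9735  1.4469] Fz 0.6256987434861927
```

About 8.5 N on the far rim, after roughly 1.5 N while it was sliding. Letting off, lifting, and swinging to the slab's left side.

```bash
python3 -m jog '{"travel":[[-0.6,0.05,0],[-1,0.08,0],[-1.5,0.12,0],[-3,0.23,0.5],[-5,0.39,0.5]],"dr":[[0,0,0],[0,0,0],[0,0,0],[0,0,0],[0,0,0]],"jaw":[255,255,255,255,255]}' >/dev/null;python3 st.py
python3 -m jog '{"travel":[[-8,0.6,0],[-8,0.6,0],[0,0,14],[0,0,20],[0,0,12]],"dr":[[0,0,0],[0,0,0],[0,0,0],[0,0,0],[0,0,0]],"jaw":[255,255,255,255,255]}' >/dev/null;python3 st.py
python3 -m jog '{"travel":[[9,9,0],[9,9,0],[9,9,0],[9,9,0],[9,9,0]],"dr":[[0,0,-6],[0,0,-6],[0,0,-6],[0,0,-6],[0,0,-6]],"jaw":[255,255,255,255,255]}' >/dev/null
python3 -m jog '{"travel":[[9,9,0],[9,9,0],[9,9,0],[9,9,0],[9,9,0]],"dr":[[0,0,-6],[0,0,-6],[0,0,-6],[0,0,-6],[0,0,-6]],"jaw":[255,255,255,255,255]}' >/dev/null
python3 -m jog '{"travel":[[9,9,0],[9,9,0],[9,9,0],[9,9,0],[9,9,0]],"dr":[[0,0,-6],[0,0,-6],[0,0,-6],[0,0,-6],[0,0,-6]],"jaw":[255,255,255,255,255]}' >/dev/null
python3 -m jog '{"travel":[[0,0,0],[0,0,0],[0,0,0],[0,0,0]],"dr":[[0,0,0],[0,0,0],[0,0,0],[0,0,0]],"jaw":[255,255,255,255]}' >/dev/null;python3 st.py
python3 - <<'E'
from h import *
im=read_camera("wrist");cv2.imwrite("pics/w6.png",im[:,:,::-1]);print(get_state()["qpos"])
E
```

```text
t 15.15 uv mm [ 538.1734 -255.1837] z 51.141595026906295 yaw -4.504683687881365 tilt [-0.0016  0.0042] Fuv [ 0.0574 -0.8195] Fz -0.9023421108909987
t 15.57 uv mm [ 520.803  -255.2656] z 98.32163543743513 yaw -4.527648805740581 tilt [-0.0014  0.0023] Fuv [ 0.6147 -0.112 ] Fz -1.1582909924401894
t 17.15 uv mm [ 644.2685 -110.3361] z 96.5838795229669 yaw -94.45559391722507 tilt [-0.0001  0.0002] Fuv [ 0.2972 -0.5912] Fz -1.1922605529605128
[-0.4022  0.3353  1.7091 -0.0002  1.0972  1.2469]
```

View pics/w6.png

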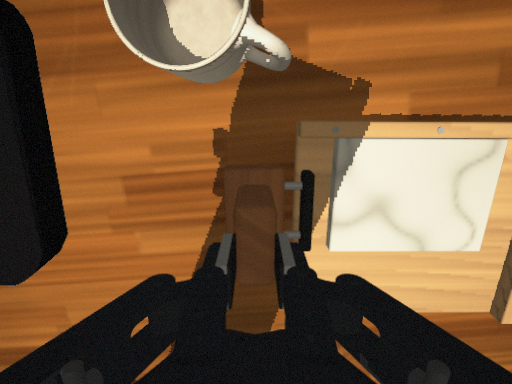

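The slab lies flat along the far rim (row 138), the side rim is at the lower right, and the nose bar sits at the same pixels in the gripper, so it hasn't slipped. Checking the slab's pose and gap by ray.

Run:
```python
from h import *
C=cam("wrist");g=cv2.imread("pics/w6.png")[:,:,2]
a=np.radians(-4.45);e=np.array([[np.cos(a),np.sin(a)],[-np.sin(a),np.cos(a)]])
for n,p,q,z in(("left",(333,142),(330,250),.028),("near",(332,251),(480,251),.028),("far",(340,138),(500,138),.028),("right",(504,142),(482,248),.028),("bar face .07",(313,172),(312,248),.08)):
    E,r=edge(g,p,q,4);X=unproj(C,E,z)[:,:2]@e.T*1000;d=X[1]-X[0];print(n,X.ravel(),r)
```

```text
left [ 599.3269 -182.1195  686.2722 -178.3818] 1.1692379
near [ 589.6815 -197.1277  589.3162 -319.515 ] 0.30741158
far [ 696.1466 -195.0755  698.2016 -311.9431] 0.26675126
right [ 601.3053 -330.0693  686.3648 -330.3079] 0.20579766
bar face .07 [ 624.3572 -152.8029  673.8806 -152.2504] 0.1676107
```

```bash
python3 -m jog '{"travel":[[-2,0.15,-15],[-2,0.15,-15],[0,0,-11],[0,0,-4],[0,0,-1]],"dr":[[0,0,0],[0,0,0],[0,0,0],[0,0,0],[0,0,0]],"jaw":[255,255,255,255,255]}' >/dev/null
python3 -m jog '{"travel":[[0,0,0],[0,0,0],[0,0,0],[0,0,0]],"dr":[[0,0,0],[0,0,0],[0,0,0],[0,0,0]],"jaw":[255,255,255,255]}' >/dev/null;python3 st.py
python3 -m jog '{"travel":[[-0.23,-3,0],[-0.23,-3,0],[-0.23,-3,0],[-0.23,-3,0],[-0.23,-3,0]],"dr":[[0,0,0],[0,0,0],[0,0,0],[0,0,0],[0,0,0]],"jaw":[255,255,255,255,255]}' >/dev/null;python3 g.py &&
python3 -m jog '{"travel":[[-0.12,-1.5,0],[-0.08,-1,0],[-0.08,-1,0],[-0.08,-1,0],[-0.08,-1,0]],"dr":[[0,0,0],[0,0,0],[0,0,0],[0,0,0],[0,0,0]],"jaw":[255,255,255,255,255]}' >/dev/null&&python3 g.py &&
python3 -m jog '{"travel":[[-0.08,-1,0],[-0.08,-1,0],[-0.08,-1,0],[-0.08,-1,0],[-0.08,-1,0]],"dr":[[0,0,0],[0,0,0],[0,0,0],[0,0,0],[0,0,0]],"jaw":[255,255,255,255,255]}' >/dev/null&&python3 g.py &&
python3 -m jog '{"travel":[[-0.08,-1,0],[-0.08,-1,0],[-0.08,-1,0],[-0.08,-1,0],[-0.08,-1,0]],"dr":[[0,0,0],[0,0,0],[0,0,0],[0,0,0],[0,0,0]],"jaw":[255,255,255,255,255]}' >/dev/null&&python3 g.py
```

```text
t 17.95 uv mm [ 641.4482 -109.8863] z 51.55749955227304 yaw -94.49479690630338 tilt [0.0017 0.0006] Fuv [-0.8441  0.3478] Fz -1.5250421785175257
t 18.37 uv mm [ 640.7507 -125.1778] z 50.5543672941449 yaw -94.51370067069878 tilt [0.0001 0.    ] Fuv [-0.102  -0.0739] Fz -2.3091506225487595
t 18.78 uv mm [ 640.7073 -130.2172] z 50.48508726157692 yaw -94.4970030695426 tilt [-0.0001 -0.0001] Fuv [-0.4688  0.1082] Fz -1.7136453250280426
t 19.2 uv mm [ 640.7295 -135.3249] z 50.52449178420721 yaw -94.50229417659114 tilt [-0. -0.] Fuv [ 0.4489 -0.5529] Fz -2.3319315819553417
t 19.62 uv mm [ 640.8076 -139.8788] z 50.61966700337597 yaw -94.54031058766512 tilt [ 0.0002 -0.0012] Fuv [-0.0979  2.4972] Fz -1.5141287334999576
```

```bash
python3 -m jog '{"travel":[[-0.08,-1,0],[-0.08,-1,0],[-0.08,-1,0],[-0.08,-1,0],[-0.08,-1,0]],"dr":[[0,0,0],[0,0,0],[0,0,0],[0,0,0],[0,0,0]],"jaw":[255,255,255,255,255]}' >/dev/null&&python3 g.py &&
python3 -m jog '{"travel":[[-0.08,-1,0],[-0.08,-1,0],[-0.08,-1,0],[-0.08,-1,0],[-0.08,-1,0]],"dr":[[0,0,0],[0,0,0],[0,0,0],[0,0,0],[0,0,0]],"jaw":[255,255,255,255,255]}' >/dev/null&&python3 g.py &&
python3 -m jog '{"travel":[[-0.08,-1,0],[-0.08,-1,0],[-0.08,-1,0],[-0.08,-1,0],[-0.08,-1,0]],"dr":[[0,0,0],[0,0,0],[0,0,0],[0,0,0],[0,0,0]],"jaw":[255,255,255,255,255]}' >/dev/null&&python3 g.py &&
python3 -m jog '{"travel":[[-0.08,-1,0],[-0.08,-1,0],[-0.08,-1,0],[-0.08,-1,0],[-0.08,-1,0]],"dr":[[0,0,0],[0,0,0],[0,0,0],[0,0,0],[0,0,0]],"jaw":[255,255,255,255,255]}' >/dev/null&&python3 g.py &&
python3 -m jog '{"travel":[[-0.08,-1,0],[-0.08,-1,0],[-0.08,-1,0],[-0.08,-1,0],[-0.08,-1,0]],"dr":[[0,0,0],[0,0,0],[0,0,0],[0,0,0],[0,0,0]],"jaw":[255,255,255,255,255]}' >/dev/null&&python3 g.py &&
python3 -m jog '{"travel":[[-0.08,-1,0],[-0.08,-1,0],[-0.08,-1,0],[-0.08,-1,0],[-0.08,-1,0]],"dr":[[0,0,0],[0,0,0],[0,0,0],[0,0,0],[0,0,0]],"jaw":[255,255,255,255,255]}' >/dev/null&&python3 g.py
```

```text
t 20.03 uv mm [ 640.5207 -145.2239] z 50.380681721253005 yaw -94.50372999054491 tilt [-0.0005 -0.0003] Fuv [0.3553 1.4535] Fz -1.3015772024170407
t 20.45 uv mm [ 640.6313 -150.4432] z 50.46202380713716 yaw -94.50541056544407 tilt [-0.0001  0.    ] Fuv [-0.729   0.9722] Fz -2.3507285147473276
t 20.87 uv mm [ 640.679  -155.4511] z 50.51336091395942 yaw -94.50419990946304 tilt [0. 0.] Fuv [0.6993 1.6472] Fz -2.7294578209998477
t 21.28 uv mm [ 640.6525 -160.43  ] z 50.51415280367257 yaw -94.50043777395449 tilt [-0.  0.] Fuv [-0.0829  1.6495] Fz -2.0118608712190187
t 21.7 uv mm [ 640.6816 -165.4791] z 50.54019556716153 yaw -94.50193437524356 tilt [0.     0.0001] Fuv [0.2468 0.8475] Fz -1.9545012093118337
t 22.12 uv mm [ 640.6473 -170.4348] z 50.525930310842945 yaw -94.50271469098962 tilt [-0. -0.] Fuv [0.2649 1.6801] Fz -2.624606978919756
```

```bash
python3 -m jog '{"travel":[[0.06,-0.51,0],[0.06,-0.51,0],[0.06,-0.51,0],[0.06,-0.51,0]],"dr":[[0,0,0],[0,0,0],[0,0,0],[0,0,0]],"jaw":[255,255,255,255]}' >/dev/null&&python3 g.py &&
python3 -m jog '{"travel":[[0.06,-0.51,0],[0.06,-0.51,0],[0.06,-0.51,0],[0.06,-0.51,0]],"dr":[[0,0,0],[0,0,0],[0,0,0],[0,0,0]],"jaw":[255,255,255,255]}' >/dev/null&&python3 g.py &&
python3 -m jog '{"travel":[[0.06,-0.51,0],[0.06,-0.51,0],[0,0,0]],"dr":[[0,0,0],[0,0,0],[0,0,0]],"jaw":[255,255,255]}' >/dev/null&&python3 g.py &&
python3 -m jog '{"travel":[[0.06,-0.51,0],[0.06,-0.51,0],[0,0,0]],"dr":[[0,0,0],[0,0,0],[0,0,0]],"jaw":[255,255,255]}' >/dev/null&&python3 g.py &&
python3 -m jog '{"travel":[[0.06,-0.51,0],[0.06,-0.51,0],[0,0,0]],"dr":[[0,0,0],[0,0,0],[0,0,0]],"jaw":[255,255,255]}' >/dev/null&&python3 g.py &&
python3 -m jog '{"travel":[[0.06,-0.51,0],[0.06,-0.51,0],[0,0,0]],"dr":[[0,0,0],[0,0,0],[0,0,0]],"jaw":[255,255,255]}' >/dev/null&&python3 g.py &&
python3 -m jog '{"travel":[[0.06,-0.51,0],[0.06,-0.51,0],[0,0,0]],"dr":[[0,0,0],[0,0,0],[0,0,0]],"jaw":[255,255,255]}' >/dev/null&&python3 g.py &&
python3 -m jog '{"travel":[[0.06,-0.51,0],[0.06,-0.51,0],[0,0,0]],"dr":[[0,0,0],[0,0,0],[0,0,0]],"jaw":[255,255,255]}' >/dev/null&&python3 g.py &&
python3 -m jog '{"travel":[[0.06,-0.51,0],[0.06,-0.51,0],[0,0,0]],"dr":[[0,0,0],[0,0,0],[0,0,0]],"jaw":[255,255,255]}' >/dev/null&&python3 g.py
```

```text
t 22.45 uv mm [ 641.041  -172.3898] z 50.52465577778821 yaw -94.5018308447602 tilt [-0.     -0.0001] Fuv [-0.4907  0.4526] Fz -2.644170266967335
t 22.78 uv mm [ 641.3133 -174.3277] z 50.44402276941147 yaw -94.5086583055556 tilt [-0.0004 -0.0003] Fuv [-0.9652  1.9572] Fz -2.0453177239510327
t 23.03 uv mm [ 641.5662 -175.431 ] z 50.49895235901677 yaw -94.50595555247844 tilt [-0.0002 -0.0001] Fuv [-1.1716  2.1473] Fz -1.5186555163755455
t 23.28 uv mm [ 641.8369 -176.4812] z 50.50610538068894 yaw -94.50202773598743 tilt [-0.0001  0.    ] Fuv [-1.032   2.5416] Fz -2.577763547308547
t 23.53 uv mm [ 642.0451 -177.5191] z 50.52072239478861 yaw -94.50709336909651 tilt [-0.  0.] Fuv [-0.2823  0.8758] Fz -2.3225274707295736
t 23.78 uv mm [ 642.2648 -178.5242] z 50.540177325486084 yaw -94.50446024027178 tilt [0.     0.0001] Fuv [-1.0483  2.0626] Fz -0.9371393101531529
t 24.03 uv mm [ 642.4517 -179.5405] z 50.525011276108636 yaw -94.50618223174007 tilt [0.     0.0001] Fuv [-0.601   1.4984] Fz -2.1134867192187716
t 24.28 uv mm [ 642.6626 -180.5658] z 50.55093002438745 yaw -94.50618446791843 tilt [0.0001 0.0001] Fuv [-0.7863  2.6388] Fz -1.6078521104391252
t 24.53 uv mm [ 642.8842 -181.5658] z 50.56333026853786 yaw -94.5047167544064 tilt [0.0001 0.0001] Fuv [-1.7367  1.7677] Fz -2.2350969123421303
```

```bash
python3 -m jog '{"travel":[[0,-0.5,0],[0,-0.5,0],[0,0,0]],"dr":[[0,0,0],[0,0,0],[0,0,0]],"jaw":[255,255,255]}' >/dev/null&&python3 g.py &&
python3 -m jog '{"travel":[[0,-0.5,0],[0,-0.5,0],[0,0,0]],"dr":[[0,0,0],[0,0,0],[0,0,0]],"jaw":[255,255,255]}' >/dev/null&&python3 g.py &&
python3 -m jog '{"travel":[[0,-0.5,0],[0,-0.5,0],[0,0,0]],"dr":[[0,0,0],[0,0,0],[0,0,0]],"jaw":[255,255,255]}' >/dev/null&&python3 g.py &&
python3 -m jog '{"travel":[[0,-0.5,0],[0,-0.5,0],[0,0,0]],"dr":[[0,0,0],[0,0,0],[0,0,0]],"jaw":[255,255,255]}' >/dev/null&&python3 g.py
```

```text
t 24.78 uv mm [ 642.9978 -182.167 ] z 50.60778477467679 yaw -94.51762391483865 tilt [ 0.0001 -0.0007] Fuv [-1.3763  2.5642] Fz -1.0532062172024808
t 25.03 uv mm [ 643.1008 -182.5281] z 50.70479116423182 yaw -94.53069558912226 tilt [ 0.     -0.0019] Fuv [-1.335   5.1712] Fz 0.05902081795802633
```

```bash
python3 -m jog '{"travel":[[0,-0.3,0],[0,-0.3,0],[0,-0.3,0],[0,0,0]],"dr":[[0,0,0],[0,0,0],[0,0,0],[0,0,0]],"jaw":[255,255,255,255]}' >/dev/null;python3 st.py
python3 -m jog '{"travel":[[0,0,0]],"dr":[[0,0,0]],"jaw":[255]}' >/dev/null;python3 st.py
python3 -m jog '{"travel":[[0,-0.2,0],[0,-0.2,0],[0,0,0]],"dr":[[0,0,0],[0,0,0],[0,0,0]],"jaw":[255,255,255]}' >/dev/null;python3 st.py
python3 -m jog '{"travel":[[0,0,0]],"dr":[[0,0,0]],"jaw":[255]}' >/dev/null;python3 st.py
```

```text
t 25.37 uv mm [ 643.1688 -182.7513] z 50.80493188106066 yaw -94.5427597192509 tilt [-0.0002 -0.0031] Fuv [-0.3598  6.079 ] Fz 0.7434544998287624
t 25.45 uv mm [ 643.1611 -182.7511] z 50.79287930240498 yaw -94.53621347034439 tilt [-0.0002 -0.003 ] Fuv [-1.7658  6.7658] Fz 0.04474138757679669
t 25.7 uv mm [ 643.1894 -182.8267] z 50.862011138224766 yaw -94.54158251848646 tilt [-0.0003 -0.0036] Fuv [-1.0695  6.7925] Fz 0.7316598089939813
t 25.78 uv mm [ 643.1848 -182.7978] z 50.82661351129418 yaw -94.54001946312975 tilt [-0.0003 -0.0036] Fuv [-0.8326  7.1257] Fz 0.9828531613253254
```

```bash
python3 -m jog '{"travel":[[0,-0.3,0],[0,-0.2,0],[0,0,0],[0,0,0]],"dr":[[0,0,0],[0,0,0],[0,0,0],[0,0,0]],"jaw":[255,255,255,255]}' >/dev/null;python3 st.py
python3 -m jog '{"travel":[[0,0,0],[0,0,0]],"dr":[[0,0,0],[0,0,0]],"jaw":[255,255]}' >/dev/null;python3 st.py
python3 -m jog '{"travel":[[0.04,0.6,0],[0.08,1,0],[0.12,1.5,0],[0.23,3,0.5],[0.39,5,0.5]],"dr":[[0,0,0],[0,0,0],[0,0,0],[0,0,0],[0,0,0]],"jaw":[255,255,255,255,255]}' >/dev/null;python3 st.py
python3 -m jog '{"travel":[[0.6,8,0],[0.6,8,0],[0,0,14],[0,0,20],[0,0,12]],"dr":[[0,0,0],[0,0,0],[0,0,0],[0,0,0],[0,0,0]],"jaw":[255,255,255,255,255]}' >/dev/null;python3 st.py
python3 -m jog '{"travel":[[0,0,0],[0,0,0],[0,0,0],[0,0,0]],"dr":[[0,0,0],[0,0,0],[0,0,0],[0,0,0]],"jaw":[255,255,255,255]}' >/dev/null;python3 st.py
python3 - <<'E'
from h import *
im=read_camera("wrist");cv2.imwrite("pics/w7.png",im[:,:,::-1])
E
```

```text
t 26.12 uv mm [ 643.2126 -182.9265] z 50.89461806577845 yaw -94.54286414656727 tilt [-0.0005 -0.0043] Fuv [-1.627   7.6758] Fz 1.2242112908711127
t 26.28 uv mm [ 643.2038 -182.9434] z 50.879452206294495 yaw -94.54307186023053 tilt [-0.0005 -0.0043] Fuv [-0.6436  7.6619] Fz 1.0416271173525773
t 26.7 uv mm [ 643.794  -175.5622] z 51.94864103757659 yaw -94.4901752914748 tilt [0.002 0.003] Fuv [-0.1944  0.1876] Fz -1.6040165289275516
t 27.12 uv mm [ 644.1642 -158.2104] z 100.32868971569941 yaw -94.45472082152999 tilt [0.0028 0.0017] Fuv [0.8032 0.0464] Fz -1.4746935551068308
t 27.45 uv mm [ 642.1763 -157.8324] z 96.17840875868238 yaw -94.50916483995502 tilt [-0.0022 -0.0008] Fuv [-0.3006  0.6167] Fz -1.8686341784049612
```

View pics/w7.png

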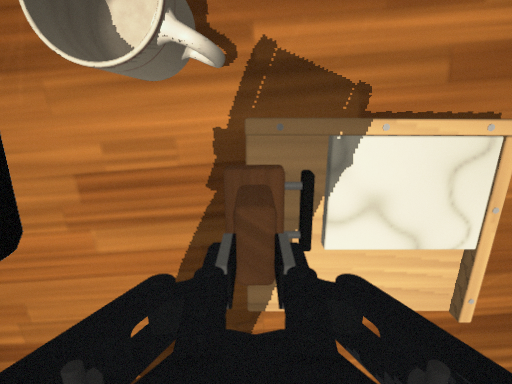

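The slab sits in the corner: far edge along the far rim at row 136, right edge (502,138)–(475,248) along the side rim. I'll confirm that with rays, then carry the block to bare worktop.

```bash
python3 - <<'E'
from h import *
C=cam("wrist");g=cv2.imread("pics/w7.png")[:,:,2]
a=np.radians(-4.45);e=np.array([[np.cos(a),np.sin(a)],[-np.sin(a),np.cos(a)]])
for n,p,q,z in(("slab far",(335,136),(495,136),.028),("slab right",(501,142),(477,246),.028),("slab near",(330,249),(470,249),.028),("rim right inner top",(510,142),(458,300),.03)):
    E,r=edge(g,p,q,3);X=unproj(C,E,z)[:,:2]@e.T*1000;print(n,X.ravel(),r)
E
python3 -m jog '{"travel":[[-13.8,14.7,0],[-13.8,14.7,0],[-13.8,14.7,0],[-13.8,14.7,0],[-13.8,14.7,0]],"dr":[[0,0,0],[0,0,0],[0,0,0],[0,0,0],[0,0,0]],"jaw":[255,255,255,255,255]}' >/dev/null
python3 -m jog '{"travel":[[-13.8,14.7,0],[-13.8,14.7,0],[-13.8,14.7,0],[-13.8,14.7,0],[-13.8,14.7,0]],"dr":[[0,0,0],[0,0,0],[0,0,0],[0,0,0],[0,0,0]],"jaw":[255,255,255,255,255]}' >/dev/null
python3 -m jog '{"travel":[[0,0,-15],[0,0,-15],[0,0,-14],[0,0,-6],[0,0,0]],"dr":[[0,0,0],[0,0,0],[0,0,0],[0,0,0],[0,0,0]],"jaw":[255,255,255,255,255]}' >/dev/null
python3 -m jog '{"travel":[[0,0,0],[0,0,0],[0,0,0],[0,0,0]],"dr":[[0,0,0],[0,0,0],[0,0,0],[0,0,0]],"jaw":[255,255,255,255]}'>/dev/null;python3 st.py
```

```text
slab far [ 696.8124 -237.5676  698.5182 -353.5714] 0.4083175
slab right [ 600.9307 -372.7489  684.3728 -372.6473] 0.10224497
slab near [ 589.466  -241.5274  589.2758 -356.5644] 0.06170229
rim right inner top [ 546.0808 -369.2219  681.8454 -374.4005] 0.66578203
t 29.08 uv mm [494.823  -22.4308] z 48.39515807613574 yaw -94.50790791662897 tilt [0.0016 0.0004] Fuv [-0.4966  0.6485] Fz -2.938800928017588
```

```bash
python3 -m jog '{"travel":[[0,0,-4],[0,0,-3],[0,0,-2],[0,0,0],[0,0,0]],"dr":[[0,0,0],[0,0,0],[0,0,0],[0,0,0],[0,0,0]],"jaw":[255,255,255,255,255]}' >/dev/null;python3 st.py
python3 -m jog '{"travel":[[0,0,-0.7],[0,0,-0.7],[0,0,0],[0,0,0]],"dr":[[0,0,0],[0,0,0],[0,0,0],[0,0,0]],"jaw":[255,255,255,255]}' >/dev/null;python3 st.py
python3 -m jog '{"travel":[[0,0,-0.7],[0,0,-0.7],[0,0,0],[0,0,0]],"dr":[[0,0,0],[0,0,0],[0,0,0],[0,0,0]],"jaw":[255,255,255,255]}' >/dev/null;python3 st.py
```

```text
t 29.5 uv mm [493.8203 -22.1195] z 38.179884670441524 yaw -94.50166344398316 tilt [-0.0007 -0.0002] Fuv [0.0666 0.0855] Fz -1.274679682251487
t 29.83 uv mm [494.1026 -22.1996] z 37.13681778434238 yaw -94.50180682158388 tilt [0. 0.] Fuv [0.7186 0.4416] Fz -1.806576961212149
t 30.17 uv mm [494.2034 -22.2057] z 35.80249109207354 yaw -94.50393379499305 tilt [0.0002 0.    ] Fuv [0.2574 0.1022] Fz -1.5070808175933827
```

```bash
python3 -m jog '{"travel":[[0,0,-0.5],[0,0,0],[0,0,0]],"dr":[[0,0,0],[0,0,0],[0,0,0]],"jaw":[255,255,255]}' >/dev/null;python3 st.py
python3 -m jog '{"travel":[[0,0,-0.5],[0,0,0],[0,0,0]],"dr":[[0,0,0],[0,0,0],[0,0,0]],"jaw":[255,255,255]}' >/dev/null;python3 st.py
python3 -m jog '{"travel":[[0,0,-0.5],[0,0,0],[0,0,0]],"dr":[[0,0,0],[0,0,0],[0,0,0]],"jaw":[255,255,255]}' >/dev/null;python3 st.py
```

```text
t 30.42 uv mm [494.437  -22.2046] z 35.72999097178613 yaw -94.50534289578387 tilt [0.0006 0.    ] Fuv [-1.2505  1.0297] Fz 2.076469984360389
t 30.67 uv mm [494.4489 -22.0942] z 35.64731111523943 yaw -94.50125333648711 tilt [ 0.0003 -0.0002] Fuv [-2.0501  1.7686] Fz 4.638137612745273
t 30.92 uv mm [494.491  -22.0479] z 35.59242493057772 yaw -94.49898169758634 tilt [-0.     -0.0003] Fuv [-3.6857  1.5816] Fz 8.408847729551777
```

Standing on the worktop at the same tool height as at pick-up (35.6 mm). Releasing.

```bash
python3 -m jog '{"travel":[[0,0,0.5],[0,0,0.5],[0,0,0],[0,0,0],[0,0,0]],"dr":[[0,0,0],[0,0,0],[0,0,0],[0,0,0],[0,0,0]],"jaw":[255,255,170,140,120]}' 20
python3 -m jog '{"travel":[[0,0,0],[0,0,0],[0,0,0],[0,0,0],[0,0,0]],"dr":[[0,0,0],[0,0,0],[0,0,0],[0,0,0],[0,0,0]],"jaw":[80,40,0,0,0]}' 20
python3 -m jog '{"travel":[[0,0,8],[0,0,25],[0,0,35],[0,0,35],[0,0,35]],"dr":[[0,0,0],[0,0,0],[0,0,0],[0,0,0],[0,0,0]],"jaw":[0,0,0,0,0]}' 20
python3 -m jog '{"travel":[[0,35,10],[0,35,10],[0,35,10],[0,35,10],[0,35,10]],"dr":[[0,0,0],[0,0,0],[0,0,0],[0,0,0],[0,0,0]],"jaw":[0,0,0,0,0]}' 20
python3 -m jog '{"travel":[[0,0,0],[0,0,0],[0,0,0]],"dr":[[0,0,0],[0,0,0],[0,0,0]],"jaw":[0,0,0]}' 20
python3 - <<'E'
from h import *
t=read_camera("top")[:,:,::-1];s=read_camera("scene")[:,:,::-1]
cv2.imwrite("pics/fin.png",np.hstack([cv2.resize(t[120:300,200:400],(400,360)),cv2.resize(s[100:300,180:400],(400,364))[:360]]))
E
```

```text
time: 31.33
eef_pos: [0.4908, -0.0606, 0.0349]
tcp_rot: [0.999, -0.039, -0.0, 0.0]
contact_force: [-0.1, 0.1, 0.2]
opening: 0.528
time: 31.75
eef_pos: [0.4909, -0.0605, 0.0352]
tcp_rot: [0.999, -0.039, 0.0, 0.0]
contact_force: [-0.2, -0.5, 0.5]
opening: 0.996
time: 32.17
eef_pos: [0.4905, -0.0603, 0.1751]
tcp_rot: [0.999, -0.039, -0.0, -0.0]
contact_force: [1.0, 0.5, -0.1]
opening: 1.0
time: 32.58
eef_pos: [0.4906, 0.116, 0.2247]
tcp_rot: [0.999, -0.04, 0.001, -0.0]
contact_force: [1.0, 1.2, 0.2]
opening: 1.0
time: 32.83
eef_pos: [0.4907, 0.1144, 0.2234]
tcp_rot: [0.999, -0.039, 0.0, 0.0]
contact_force: [1.4, 1.0, -1.1]
opening: 1.001
```

View pics/fin.png

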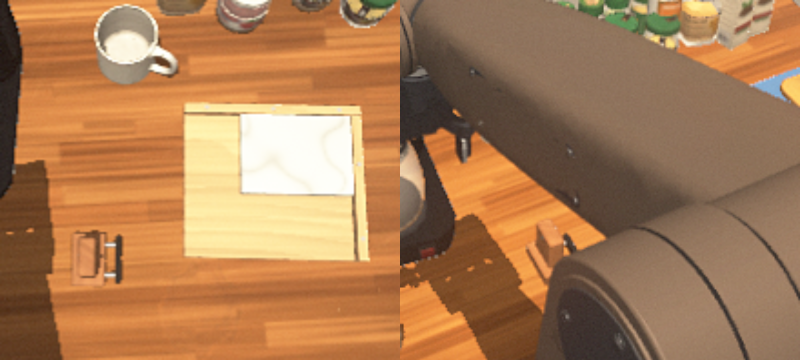

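The final view shows the slab tight in the corner at (240–352, 114–194), the block upright on bare wood at (95, 258), and the mug in place. I'll move the gripper away from the coffee machine and hand in.

```bash
python3 -m jog '{"travel":[[0,-20,5],[0,-30,5],[0,-20,0],[0,0,0],[0,0,0]],"dr":[[0,0,0],[0,0,0],[0,0,0],[0,0,0],[0,0,0]],"jaw":[0,0,0,0,0]}'
python3 -m jog '{"travel":[[0,0,0],[0,0,0],[0,0,0]],"dr":[[0,0,0],[0,0,0],[0,0,0]],"jaw":[0,0,0]}'
python3 -c "
from plant import *
print(sign_off())"
```

```text
time: 33.35
eef_pos: [0.4907, 0.0429, 0.2328]
tcp_rot: [0.999, -0.041, -0.0, -0.0]
contact_force: [0.2, 0.8, 0.6]
opening: 0.998
time: 33.6
eef_pos: [0.4907, 0.0451, 0.2329]
tcp_rot: [0.999, -0.039, -0.0, -0.0]
contact_force: [-0.2, -0.9, -1.3]
opening: 0.999
the job is handed in; nothing more can be done
None
```

The slab is tight in the corner, the block stands upright on bare worktop clear of the board, and I handed the job in at 33.6 s of the 72 s allowed.

- **Pushes:** I nudged the slab against the far rim, then sideways against the right-hand rim, using only the nose bar. Wrist readings peaked at about 8.5–9 N on the far rim and 7.7 N on the side rim. Those include up to about 1.5–2 N of sliding friction, so the push on the rims themselves was probably about 6–8 N. The readings vary by about 0.7 N and I only saw them between moves. None came near 15 N.
- **Slab position:** The last wrist picture put its right edge about 1.3 mm short of the computed rim face and its near edge about 1.6 mm past the computed home line. These disagree slightly, but both are within the roughly 2 mm calibration. The final pictures show no visible gap at either rim.
- **Block and other things:** The block reached the worktop at the same tool height as when it was gripped (35.6 mm), so it had not slipped. The final top view shows it upright and the mug in place. The spice jar was outside that last picture, but the arm never went near it while low. In the final readings the force on the tool was down to noise level, about 1 N.

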